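Undo the swing bolt of the round pressure chamber

ROBOT

A 6-joint arm with a two-finger parallel gripper is mounted at the origin on a cart in front of the work surface, level with it; the furniture and walls round the work are solid. World frame = base frame: x ahead of the robot, y to its left, z up, the work surface at z = 0. Lengths are in m, angles in rad, forces in N, time in s.
With the tool pointing down it reaches from about 0.35 to 0.975 m from the base axis. Payload 4.9 kg.
Tool frame: the origin (TCP) lies midway between the tips of the shut fingers; the grasp point (between the pads) lies 19 mm behind it; z points along the fingers, y is the line along which they close (so a half turn about z gives the same grasp; the last joint's range is limited). The gripper opens to 85 mm and grips with 20 to 120 N. Pads are 22 mm wide; open, the fingers measure 114 mm over their backs; the gripper's body (76 mm by 85 mm) begins 54 mm behind the grasp point. The pads swing forward as they close: fully open they stand 13 mm farther back than shut.
Start: joints at [-1.385, 0.053, 1.613, -0, 1.476, -0.119], TCP at [0.188, -0.596, 0.231] pointing down, gripper open.
Joint ranges: [-3.01, 3.01], [-1.01, 2.22], [0.06, 2.58], [-1.02, 4.17], [0.09, 2.62], [-3.14, 3.14]. Speed limits (rad/s): [2.57, 2.57, 3.14, 3.14, 3.14, 3.14].

INTERFACE

Orientations are given as a rotation vector (axis times angle).
In Python, from station import ctrl, optics, job gives the robot as it stands.
- The arm moves only by the shell command python3 -m jog 'ROWS' [OPENING] [FORCE]. ROWS is JSON, a list of rows, each a list of 2 entries, a list of its own where there are three numbers: the shift along the tool's x, y, z in m, then the turn, a rotation vector about the tool's x, y, z in rad. A call has 1 to 5 rows; each row is the pose to reach, as a shift and turn from the pose commanded when the call began, along the tool's axes at that moment; what a row does not reach only later rows make up. A row lasts 1/10 s, in which the tool goes at most 50 mm and 8.59 degrees, less where a joint would pass 70% of its speed; a pose out of reach is approached as far as the arm can. A call with a gripper value outside its range is refused whole. OPENING is the opening, from 0 (shut) to 1 (fully open), set as the call begins (- or left out, the last holds). The fingers move at their own pace and stop on an object; FORCE is the grip in N (left out, the last holds). Time passes only in rows, so rows that repeat a pose let the fingers close. It gives the time, the measured TCP pose, the force, the opening and the grip force at its end, in the units of the state.
- ctrl.get_obs(): the state, without advancing time (a new reading comes with each control period).
- optics.get_image(name): name is "side" or "top" or "wrist"; returns a dict with "image" (400x640x3 uint8, blue, green, red), "fx", "fy", "cx", "cy" (pixels), "rvec" (rotation vector, rad) and "tvec" (3), from world to camera coordinates, as OpenCV has them; the wrist camera has in their place "mount" (4x4, takes a point from camera to tool coordinates, whose origin is the TCP and whose axes are the flange's). Camera axes: x right, y down, z forward; pixel columns grow to the right and rows downward; lengths in m; the calibration is good to about 2 mm. A picture is of the moment at which its call begins: read the wrist's pose just before it. There is no depth.
- job.finish_job(): hands the job in; it is judged then, once.
The state is a dict: "t": time; "q": joint angles; "dq": joint speeds; "effort": joint torques, N m; "tool_pos": TCP position; "tool_rot": TCP orientation; "contact_force": force on the tool from outside, world axes, zero at the start; "wrist_torque": the same for the moment, N m; "opening": finger opening in m; "grip_force": force on a finger pad.
Only numpy, scipy, OpenCV 4.12 (cv2) and the standard library are available. Lean on these libraries where they do the work, as an engineer would, in place of code of your own. Each camera call takes 0.05 s, during which the arm holds its last target. There are 200 camera calls.

TASK

Undo the lid clamp of the round pressure chamber: loosen its wing nut about a quarter turn anticlockwise, then swing the hinged bolt out of the slotted lug, away from the lid, until it leans well past halfway down to the worktop. Leave the clamp of the square chamber fastened just as it is.

Things in the scene. Friction and masses are not known exactly. Their poses are not given: they have to be found in the camera images.
- round_chamber: Round steel pressure chamber fixed to the worktop, lid 92 mm across, lid top z=75, a port on the lid (top z=93) at x=+22. Origin: centre of underside; z up. Clamp on its -x side, roughly facing the robot: upright bolt at x=-62, y=0, in a slot open to -x of a lug (x=-38 to -74, 31 wide, top z=81, 2 mm lip at its mouth). Wing nut on the bolt. All in mm, own frame.
- round_nut (a joint): Wing nut on the round chamber's bolt, rad: 0 tight, grows anticlockwise from above; stop 2.2, start 0 to 0.2. Two flat upright wings, together 46 mm long, 9 thick, z=95 to 121 mm when tight, lying along the chamber's y at 0 and turned by the joint value. Rises 4 mm per rad. Turns with 0.03 N m, stays where left. Tight, its washer is caught behind the lip and the bolt cannot swing; 1 rad clears it.
- round_bolt (a joint): Hinged bolt of the round chamber, 8 mm thick, rad: 0 upright in the slot (as at start), grows as it swings out and down towards the chamber's -x, stop at 1.4 (nearly level). Hinge pin along the chamber's y at x=-62, z=35 mm; bolt tip 82 mm from it. Stiff hinge (0.05 N m): it stays where it is left. The wing nut swings with it.
- square_wing (a point): Outer end of one wing of the wing nut on the other chamber, which is square (body 84 mm, lid 92 mm a side) and has the same heights and the same clamp on its side facing the robot. This clamp stays fastened.
Mind the look-alikes: they are no part of the job. Leave any turquoise look-alike of the round_chamber alone.

How it is judged:
By the outcome, as a careful person would: the job done as asked, in the order asked, and still so for the second after the job is handed in, with the robot touching nothing.
It also fails if it takes over 42 s, if anything falls off the work surface, if the arm or the gripper's body presses on something with over 40 N, if the wrist force passes 120 N, or if a joint passes its speed limit or range.

## Working session

There is one attempt and no reset: what is moved stays moved. The work goes in short steps, Python scripts to look and compute and a shell command to move; the robot and the scene stay as the last step left them, time stands still between calls to the robot, and variables do not carry over. Pictures are saved under pics/ and viewed, at most 10 in all, crops included, and the job is handed in when it is done.

```bash
mkdir -p pics; ls; python3 - <<'E'
from station import ctrl, optics, job
import cv2,numpy as np
o=ctrl.get_obs(); print(o)
for n in ("top","side"):
    d=optics.get_image(n); cv2.imwrite(f"pics/{n}0.png",d["image"])
    print(n,d["fx"],d["fy"],d["cx"],d["cy"],d["rvec"],d["tvec"])
    np.savez(f"{n}0.npz",**d)
d=optics.get_image("wrist");print(d["mount"],d["fx"],d["cx"],d["cy"])
E
```

```text
pics
{'t': 0.0, 'q': array([-1.38500740e+00,  5.33525551e-02,  1.61427384e+00, -4.05064355e-05,
        1.47595821e+00, -1.18987213e-01]), 'dq': array([ 0.00081504,  0.00066933, -0.00054223,  0.00065478,  0.00021799,
       -0.00140859]), 'effort': array([-1.22295569e-03, -3.93682945e+01, -3.70176494e+01, -1.40619413e-04,
        7.20718337e-03,  1.50443464e-05]), 'tool_pos': array([ 0.18743458, -0.59559932,  0.2300777 ]), 'tool_rot': array([-3.10321859e+00, -4.76594497e-01,  1.67684300e-04]), 'contact_force': array([ 0.7871868 , -0.73290423,  0.78262773]), 'wrist_torque': array([ 0.01068718, -0.00433995, -0.02068047]), 'grip_force': 0.0, 'opening': 0.08516478603926324}
top 401.8727144343197 401.8727144343197 315.0427695392307 199.0493403941137 [ 2.13219719 -2.10577883  0.17519624] [0.15546174 0.47248663 1.12289477]
side 402.6543109664749 402.6543109664749 315.5886747739277 201.62531525411592 [ 0.58552263 -2.45065028  1.4940858 ] [0.46059658 0.10906984 1.05422998]
[[ 4.14415265e-04 -9.55090886e-01 -2.96312719e-01  7.52415115e-02]
 [ 9.99999835e-01  2.78214185e-04  5.01819041e-04  9.70081060e-04]
 [-3.96844391e-04 -2.96312878e-01  9.55090844e-01 -1.42034666e-01]
 [ 0.00000000e+00  0.00000000e+00  0.00000000e+00  1.00000000e+00]] 286.1523348971489 323.79347923063193 201.03039036019157
```

View pics/top0.png

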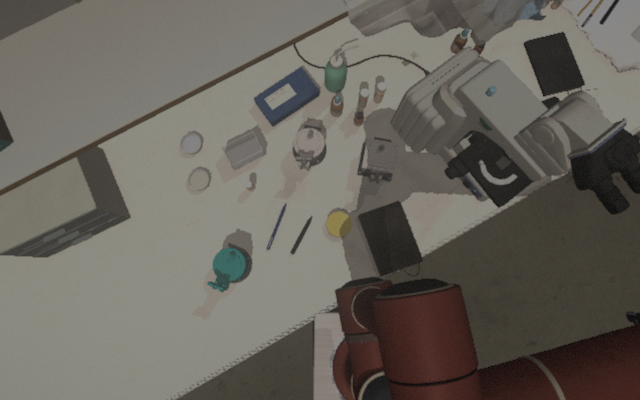

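View pics/side0.png

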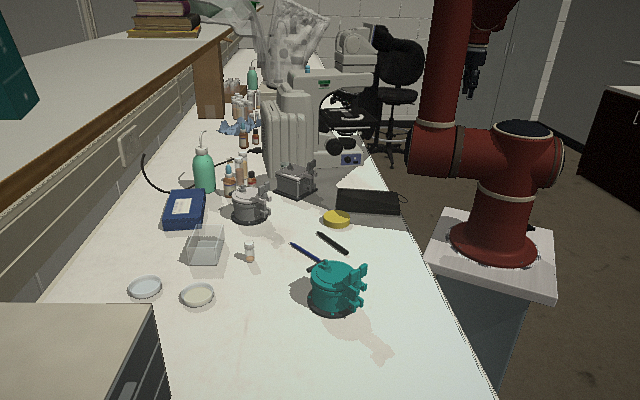

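Top view: three candidates. The grey round chamber is at (309,143), the grey square one at (379,158), and a turquoise round look-alike at (229,265). The grey round one fits: steel, round, not turquoise. I'll confirm with an enlarged crop.

```bash
cat > h.py <<'E'
import numpy as np,cv2
from scipy.spatial.transform import Rotation as R
def ray(d,u,v):
    M=R.from_rotvec(d["rvec"]).as_matrix(); c=-M.T@d["tvec"]
    r=M.T@np.array([(u-d["cx"])/d["fx"],(v-d["cy"])/d["fy"],1]); return c,r
def atz(d,u,v,z):
    c,r=ray(d,u,v); return c+r*(z-c[2])/r[2]
def proj(d,P):
    M=R.from_rotvec(d["rvec"]).as_matrix(); p=M@np.asarray(P)+d["tvec"]; return d["fx"]*p[0]/p[2]+d["cx"],d["fy"]*p[1]/p[2]+d["cy"]
E
python3 - <<'E'
from h import *
t=np.load("top0.npz");s=np.load("side0.npz")
a=cv2.resize(t["image"][110:190,280:400],None,fx=5,fy=5,interpolation=3)[:400,:600]
b=cv2.resize(s["image"][150:230,215:335],None,fx=5,fy=5,interpolation=3)[:200*2,:600]
a=cv2.resize(t["image"][115:190,285:405],None,fx=6.6,fy=4*1,interpolation=3) if 0 else a
# side by side: top crop round, side crop
A=cv2.resize(t["image"][110:190,285:400],None,fx=6.9,fy=6.9,interpolation=3)
cv2.imwrite("pics/topc.png",A)
cv2.imwrite("pics/sidec.png",cv2.resize(s["image"][155:235,215:330],None,fx=6.9,fy=6.9,interpolation=3))
print(atz(t,309,143,.075),atz(t,379,158,.075),atz(t,229,265,.075))
E
```

```text
[0.62995899 0.18061325 0.075     ] [ 0.58677686 -0.0212927   0.075     ] [0.27771655 0.3950651  0.075     ]
```

View pics/topc.png

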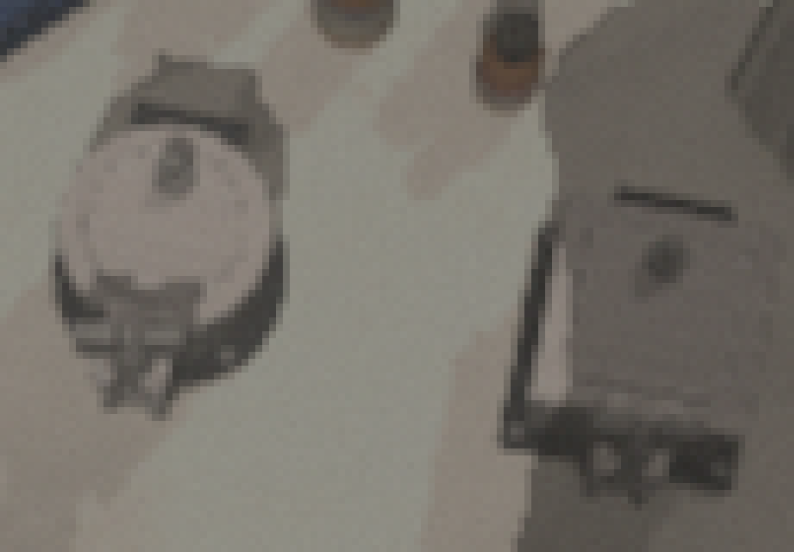

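View pics/sidec.png

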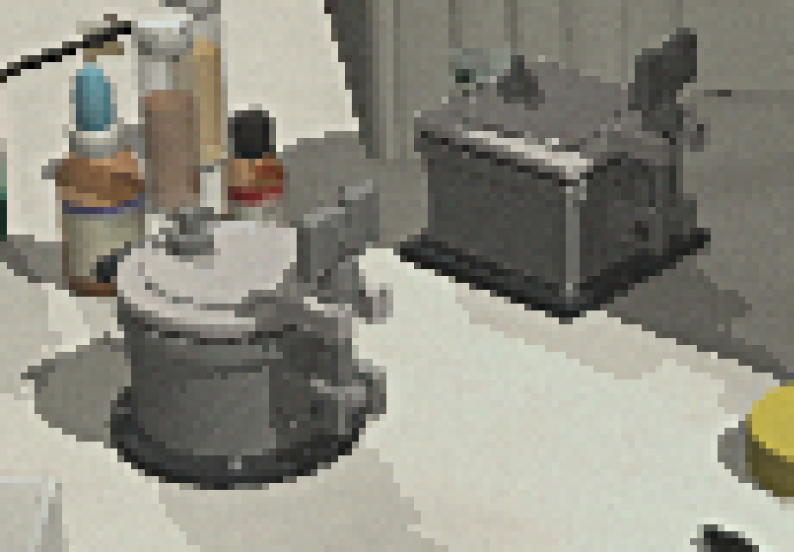

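The crops confirm it: (309,143) is the round grey chamber, with its clamp toward the robot and wings near (305,158) in the top view and (264,188) in the side view. The square one at (379,158) is a separate clamp and stays as it is.

```bash
python3 - <<'E'
from h import *
t=np.load("top0.npz");s=np.load("side0.npz")
def tri(pt,ps):
    c1,r1=ray(t,*pt);c2,r2=ray(s,*ps)
    k=np.linalg.lstsq(np.c_[r1,-r2],c2-c1,rcond=None)[0]
    a,b=c1+k[0]*r1,c2+k[1]*r2; return (a+b)/2,np.linalg.norm(a-b)
T=lambda x,y:(285+x/6.9-.5,110+y/6.9-.5); S=lambda x,y:(215+x/6.9-.5,155+y/6.9-.5)
print("lid top",atz(t,*T(168,222),.075)); print("port",atz(t,*T(180,145),.093))
L=atz(t,*T(80,340),.118);Rr=atz(t,*T(202,327),.118);print("wing ends",L,Rr)
print(tri(T(138,335),S(340,225)))
print("side wing near/far",[atz(s,*S(x,y),.121) for x,y in((300,212),(376,182))])
for n,p,z in(("scope eyepieces",(480,190),.15),("scope head",(480,90),.35),("bot green",(346,45),.25)): print(n,atz(t,*p,z))
E
```

```text
lid top [0.63397086 0.18112164 0.075     ]
port [0.66143394 0.17603685 0.093     ]
wing ends [0.56981868 0.21409575 0.118     ] [0.57568817 0.16518754 0.118     ]
(array([0.57490197, 0.19136772, 0.10941174]), np.float64(0.0006126133117194646))
side wing near/far [array([0.58114739, 0.20930515, 0.121     ]), array([0.57051318, 0.17232857, 0.121     ])]
scope eyepieces [ 0.48011971 -0.27413898  0.15      ]
scope head [ 0.66541697 -0.20803729  0.35      ]
bot green [0.834617   0.08398211 0.25      ]
```

```bash
python3 -m jog '[[[0.019,-0.193,-0.13],[0,0,0]],[[0.019,-0.193,-0.13],[0,0,0]],[[0.019,-0.193,-0.13],[0,0,0]],[[0.019,-0.193,-0.13],[0,0,0]],[[0.019,-0.193,-0.13],[0,0,0]]]' 0.5
python3 -m jog '[[[0.12,-0.068,-0.03],[0,0,0]],[[0.12,-0.068,-0.03],[0,0,0]],[[0.12,-0.068,-0.03],[0,0,0]],[[0.12,-0.068,-0.03],[0,0,0]],[[0.12,-0.068,-0.03],[0,0,0]]]'
python3 -m jog '[[[0.12,-0.068,-0.03],[0,0,0]],[[0.12,-0.068,-0.03],[0,0,0]],[[0.12,-0.068,-0.03],[0,0,0]],[[0.12,-0.068,-0.03],[0,0,0]],[[0.12,-0.068,-0.03],[0,0,0]]]'
```

```text
t: 0.65
tool_pos: [0.1475, -0.4045, 0.3635]
tool_rot: [3.103, 0.477, 0.0]
contact_force: [0.1, 0.1, 0.9]
opening: 0.0427
grip_force: 0.0
t: 1.15
tool_pos: [0.2422, -0.305, 0.3914]
tool_rot: [3.104, 0.48, -0.0]
contact_force: [-0.5, 0.2, -1.4]
opening: 0.0428
grip_force: 0.0
t: 1.65
tool_pos: [0.3358, -0.2051, 0.4206]
tool_rot: [-3.104, -0.477, 0.002]
contact_force: [-0.7, 1.0, 0.3]
opening: 0.0426
grip_force: 0.0
```

```bash
python3 -m jog '[[[0.132,-0.205,0.06],[0,0,-0.7]],[[0.132,-0.205,0.06],[0,0,-0.7]],[[0.132,-0.205,0.06],[0,0,-0.7]],[[0.132,-0.205,0.06],[0,0,-0.7]],[[0.132,-0.205,0.06],[0,0,-0.7]]]'
python3 -m jog '[[[0.23,0.061,0.11],[0,0,-0.39]],[[0.23,0.061,0.11],[0,0,-0.39]],[[0.23,0.061,0.11],[0,0,-0.39]],[[0.23,0.061,0.11],[0,0,-0.39]],[[0.23,0.061,0.11],[0,0,-0.39]]]'
python3 - <<'E'
from h import *
from station import ctrl,optics
for i in range(2):
    o=ctrl.get_obs(); d=optics.get_image("wrist")
print(o["t"],o["tool_pos"],o["tool_rot"],o["q"])
np.savez("w1.npz",pos=o["tool_pos"],rot=o["tool_rot"],**d); cv2.imwrite("pics/w1.png",d["image"])
E
```

```text
t: 2.15
tool_pos: [0.4, 0.0292, 0.3601]
tool_rot: [2.753, 1.513, -0.001]
contact_force: [1.1, 0.0, -0.5]
opening: 0.0426
grip_force: 0.0
t: 2.65
tool_pos: [0.5683, 0.1819, 0.2542]
tool_rot: [-2.412, -2.013, 0.003]
contact_force: [0.3, -0.8, 0.9]
opening: 0.0429
grip_force: 0.0
2.7 [0.56989203 0.18502435 0.24622937] [-2.40475182 -2.01104619  0.01181006] [ 0.18872567 -0.01019521  1.65188738  0.00223366  1.50976367  0.36642505]
```

View pics/w1.png

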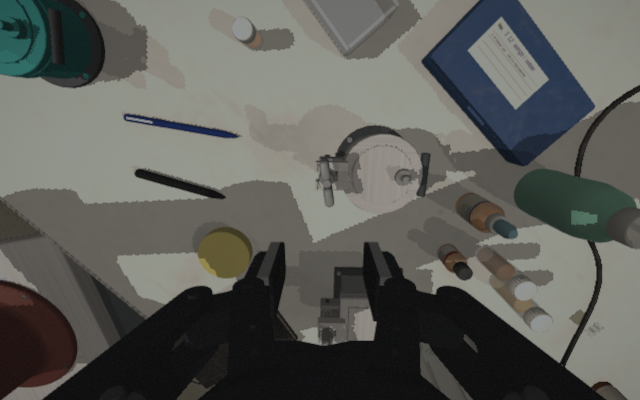

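The wrist view shows the round lid at (383,173), its port at (403,178) and the wing nut from (322,157) to (329,204). The square chamber is behind the fingers at about (350,310).

```bash
cat >> h.py <<'E'
def wcam(f):
    w=dict(np.load(f)); T=np.eye(4);T[:3,:3]=R.from_rotvec(w["rot"]).as_matrix();T[:3,3]=w["pos"]
    C=np.linalg.inv(T@w["mount"]); w["rvec"]=R.from_matrix(C[:3,:3]).as_rotvec();w["tvec"]=C[:3,3]; return w
E
python3 - <<'E'
from h import *
w=wcam("w1.npz")
a=atz(w,383,172,.075);p=atz(w,403,177,.093);e=atz(w,322,157,.121);f=atz(w,329,204,.121)
print(a,p,e,f,(e+f)/2)
n=(e+f)/2
for v in (p-a,a-n,p-n,f-e): print(np.hypot(*v[:2]),np.degrees(np.arctan2(v[1],v[0])))
cv2.imwrite("pics/w1c.png",cv2.resize(w["image"][110:230,290:450],None,fx=5,fy=5,interpolation=3))
E
```

```text
[0.63490983 0.18453356 0.075     ] [0.65203803 0.17981509 0.093     ] [0.57324657 0.21942356 0.121     ] [0.57178891 0.17287591 0.121     ] [0.57251774 0.19614974 0.121     ]
0.017766233626165102 -15.401785028752972
0.06346423443796884 -10.54659371214878
0.08118064663240325 -11.607932816239645
0.0465704692289335 -91.7936572528508
```

View pics/w1c.png

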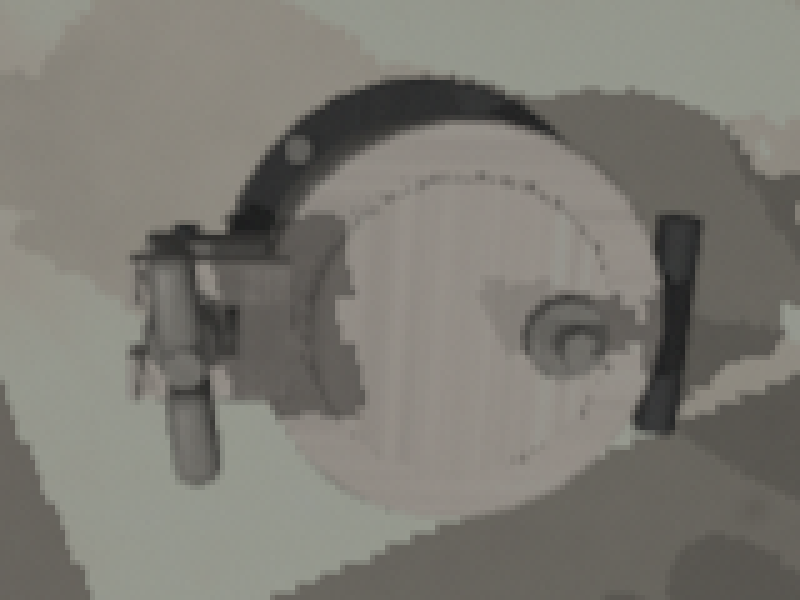

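```bash
python3 -m jog '[[[0.006,0.002,0.04],[0,0,-0.1]],[[0.006,0.002,0.08],[0,0,-0.16]],[[0.006,0.002,0.08],[0,0,-0.16]],[[0.006,0.002,0.08],[0,0,-0.16]],[[0.006,0.002,0.08],[0,0,-0.16]]]'
python3 - <<'E'
from h import *
from station import ctrl,optics
o=ctrl.get_obs(); d=optics.get_image("wrist")
print(o["t"],o["tool_pos"],o["tool_rot"])
np.savez("w2.npz",pos=o["tool_pos"],rot=o["tool_rot"],**d); cv2.imwrite("pics/w2.png",d["image"])
w=wcam("w2.npz"); n=[.574,.1935,.121]
print(proj(w,n),proj(w,o["tool_pos"]))
E
```

```text
t: 3.25
tool_pos: [0.5713, 0.1881, 0.1798]
tool_rot: [2.24, 2.199, 0.006]
contact_force: [-0.1, 0.1, -0.1]
opening: 0.0429
grip_force: 0.0
3.25 [0.57132003 0.18805021 0.1798046 ] [2.24021581 2.19891787 0.0056275 ]
(np.float64(326.9432974549931), np.float64(209.7202407139661)) (np.float64(323.7704198398155), np.float64(253.78928814386353))
```

View pics/w2.png

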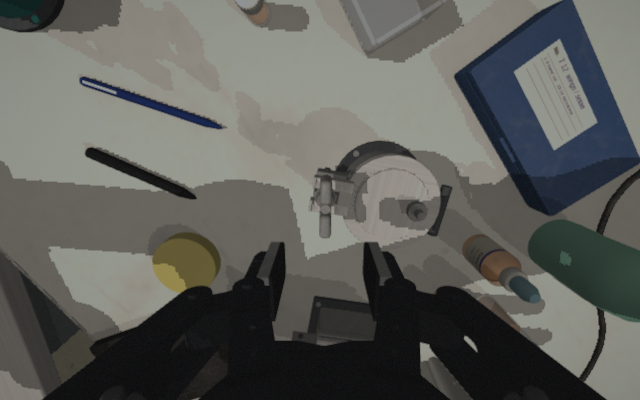

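The wing is vertical in the picture, from (326,172) to (326,236), so it is aligned with the tool x. The centre is about 8 mm further along tool x. I'll descend over it and grip.

```bash
python3 -m jog '[[[0.008,0.002,0.01],[0,0,0]],[[0.008,0.002,0.035],[0,0,0]],[[0.008,0.002,0.06],[0,0,0]],[[0.008,0.002,0.082],[0,0,0]],[[0.008,0.002,0.082],[0,0,0]]]'
python3 -m jog '[[[0,0,0],[0,0,0]],[[0,0,0],[0,0,0]],[[0,0,0],[0,0,0]],[[0,0,0],[0,0,0]],[[0,0,0],[0,0,0]]]' 0 25
```

```text
t: 3.8
tool_pos: [0.5696, 0.197, 0.0913]
tool_rot: [-2.237, -2.201, 0.008]
contact_force: [-0.3, -0.6, -1.5]
opening: 0.0431
grip_force: 0.0
t: 4.3
tool_pos: [0.573, 0.1974, 0.0964]
tool_rot: [2.238, 2.203, 0.004]
contact_force: [-1.1, 1.0, 4.9]
opening: 0.0089
grip_force: 29.3
```

```bash
python3 -m jog '[[[0,0,-0.0006],[0,0,-0.14]],[[0,0,-0.0011],[0,0,-0.28]],[[0,0,-0.0017],[0,0,-0.42]],[[0,0,-0.0022],[0,0,-0.56]],[[0,0,-0.0028],[0,0,-0.7]]]'
python3 -m jog '[[[0,0,-0.0006],[0,0,-0.14]],[[0,0,-0.0011],[0,0,-0.28]],[[0,0,-0.0017],[0,0,-0.42]],[[0,0,-0.0022],[0,0,-0.56]],[[0,0,-0.0028],[0,0,-0.7]]]'
python3 -m jog '[[[0,0,0],[0,0,0]],[[0,0,0],[0,0,0]],[[0,0,0],[0,0,0]]]'
python3 -c "
from station import ctrl;print(ctrl.get_obs())"
```

```text
t: 4.8
tool_pos: [0.5709, 0.1968, 0.0987]
tool_rot: [-1.339, -2.84, 0.003]
contact_force: [-6.3, -2.1, 9.0]
opening: 0.0083
grip_force: 30.0
t: 5.3
tool_pos: [0.5698, 0.1951, 0.1012]
tool_rot: [-0.283, -3.123, 0.009]
contact_force: [-11.1, -7.6, 11.3]
opening: 0.008
grip_force: 30.5
t: 5.6
tool_pos: [0.5698, 0.195, 0.1012]
tool_rot: [-0.292, -3.122, 0.008]
contact_force: [-9.4, -7.4, 11.3]
opening: 0.0082
grip_force: 30.4
{'t': 5.6, 'q': array([ 0.20783029,  0.11755984,  1.7697663 , -0.00352859,  1.26145425,
       -1.1751472 ]), 'dq': array([ 2.42222741e-04, -1.64699866e-03,  7.37826412e-04,  9.41012939e-04,
        3.46318198e-07, -8.72552078e-05]), 'effort': array([  1.94087349, -34.05343652, -34.43540096,   1.22151822,
        -3.35172057,  -0.05212662]), 'tool_pos': array([0.5698352 , 0.19503586, 0.10117598]), 'tool_rot': array([-0.29234496, -3.12205868,  0.00837493]), 'contact_force': array([-9.39987425, -7.37002492, 11.31243262]), 'wrist_torque': array([-1.24838066,  1.89602598, -0.07292801]), 'grip_force': 30.426006236893954, 'opening': 0.008206238853675394}
```

```bash
python3 -m jog '[[[0.0044,0,0.0001],[0,-0.03,0]],[[0.0087,0,0.0005],[0,-0.0575,0]],[[0.013,0,0.0012],[0,-0.086,0]],[[0.0172,0,0.0021],[0,-0.115,0]],[[0.0172,0,0.0021],[0,-0.115,0]]]'
```

```text
t: 6.1
tool_pos: [0.5566, 0.1977, 0.1002]
tool_rot: [0.281, 3.008, -0.024]
contact_force: [0.7, -10.1, 5.0]
opening: 0.0082
grip_force: 32.4
```

```bash
python3 -m jog '[[[0.0085,0,0.0016],[0,-0.0575,0]],[[0.0168,0,0.0043],[0,-0.115,0]],[[0.0247,0,0.008],[0,-0.1725,0]],[[0.0322,0,0.0126],[0,-0.23,0]],[[0.0389,0,0.0182],[0,-0.2875,0]]]'
python3 -c "
from station import ctrl;o=ctrl.get_obs();print(o['q'],o['wrist_torque'])"
```

```text
t: 6.6
tool_pos: [0.5211, 0.2051, 0.0787]
tool_rot: [0.255, 2.721, -0.058]
contact_force: [-4.7, -11.2, 11.4]
opening: 0.0085
grip_force: 35.1
[ 0.34483812 -0.14310399  2.11272257 -0.28056181  0.83465292 -0.88566117] [-1.99289261 -0.19020116 -0.98762608]
```

```bash
python3 -m jog '[[[0.0077,0,0.0042],[0,-0.0575,0]],[[0.0148,0,0.0095],[0,-0.115,0]],[[0.0213,0,0.0155],[0,-0.1725,0]],[[0.0248,0,0.0197],[0,-0.2075,0]],[[0.0248,0,0.0197],[0,-0.2075,0]]]'
python3 -c "
from station import ctrl;o=ctrl.get_obs();print(o['q'],o['wrist_torque'])"
```

```text
t: 7.1
tool_pos: [0.5023, 0.2081, 0.046]
tool_rot: [0.236, 2.524, -0.08]
contact_force: [-3.0, -5.9, 1.0]
opening: 0.0084
grip_force: 30.3
[ 0.42736493 -0.16618703  2.25078716 -0.60003492  0.63029063 -0.54257691] [-0.85653415  0.26247562 -0.82427476]
```

```bash
python3 -m jog '[[[0,0,0],[0,0,0]],[[0,0,0],[0,0,0]],[[0,0,0],[0,0,0]],[[0,0,0],[0,0,0]],[[0,0,0],[0,0,0]]]' 0.45
python3 -m jog '[[[0,0,-0.02],[0,0,0]],[[0,0,-0.05],[0,0,0]],[[0,0,-0.09],[0,0,0]],[[0,0,-0.13],[0,0,0]],[[0,0,-0.13],[0,0,0]]]'
python3 - <<'E'
from h import *
from station import ctrl,optics
o=ctrl.get_obs(); d=optics.get_image("wrist"); s=optics.get_image("side"); 
print(o["t"],o["tool_pos"],o["contact_force"])
v=cv2.resize(s["image"][155:235,215:315],None,fx=5,fy=5,interpolation=3)
w=cv2.resize(d["image"],None,fx=.45,fy=.45)
c=np.zeros((600,500,3),np.uint8);c[:400]=v;c[410:590,:288]=w
cv2.imwrite("pics/chk.png",c)
E
```

```text
t: 7.6
tool_pos: [0.5044, 0.2099, 0.048]
tool_rot: [0.236, 2.522, -0.074]
contact_force: [0.3, -0.8, 0.2]
opening: 0.0386
grip_force: 0.0
t: 8.1
tool_pos: [0.4323, 0.2259, 0.1611]
tool_rot: [0.235, 2.513, -0.065]
contact_force: [0.3, 0.2, 1.3]
opening: 0.0381
grip_force: 0.0
8.1 [0.43228408 0.22593009 0.16108965] [0.33870635 0.23116014 1.26650024]
```

View pics/chk.png

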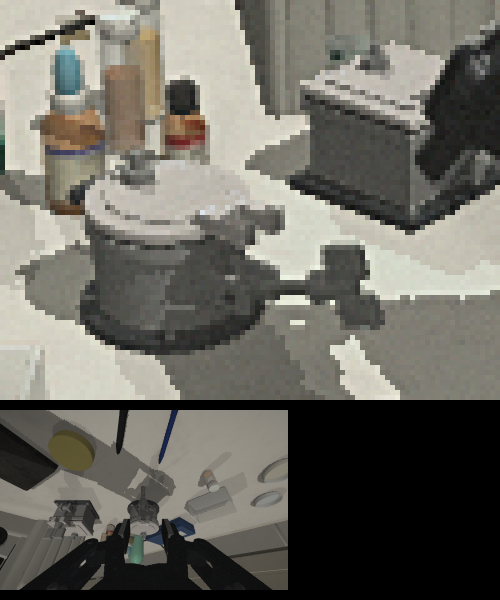

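The side view shows the bolt out of the lug and nearly level, with the wing nut at crop (345,285). The gripper is clear of it and hasn't been near the square clamp.

```bash
python3 -c "
from station import job;print(job.finish_job())"
```

```text
the job is handed in; nothing more can be done
None
```

I turned the round chamber's wing nut about 1.4 rad anticlockwise and swung its bolt out of the lug to roughly 1.2 rad, nearly level. The square chamber's clamp was not touched, and the job is handed in at about 8 s with the gripper clear; I got no verdict back.

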